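# Power down the drive test station and case the drive

### The arm

A 6-joint arm with a two-finger parallel gripper is mounted at the origin on the work surface. World frame = base frame: x ahead of the robot, y to its left, z up, the work surface at z = 0. Lengths are in m, angles in degrees, forces in N, time in s.
With the tool pointing down it reaches from about 0.325 to 0.85 m from the base axis. Payload 15.5 kg.
Tool frame: the origin (TCP) lies midway between the tips of the shut fingers; the grasp point (between the pads) lies tcp_to_grasp behind it (tcp_to_grasp is the distance from the TCP to the grasp point, in m); z points along the fingers, y is the line along which they close (so a half turn about z gives the same grasp; the last joint's range is limited). The gripper opens to 91 mm and grips with 3 to 60 N. Pads are 32 mm wide; open, the fingers measure 118 mm over their backs; the gripper's body (76 mm by 178 mm) begins 60 mm behind the grasp point.
Start: joints at [-82.649, 28.281, 77.091, -0, 74.628, -5.472], TCP at [0.139, -0.609, 0.214] pointing down, gripper open.
Joint ranges: [-166.48, 166.48], [-47.26, 123.95], [12.59, 153.08], [-70.14, 250.14], [6.76, 159.57], [-176.63, 176.63]. Speed limits (degrees/s): [108.29, 108.29, 147.25, 172.46, 172.46, 172.46].

### API

Orientations are given as a 3x3 rotation matrix whose columns are the frame's x, y, z axes.
In Python, from workcell import * gives the robot as it stands. The module is installed in compiled form; this text tells all that it offers. Calls block until the motion is done:
- move_pose(position, orientation): joint-space move of the TCP to a pose.
- movel(position, ori=None, velocity=0.15, guard=None): straight line of the TCP; ori=None keeps the orientation; velocity is the mean speed in m/s. With guard (N) it stops when the force on the tool has changed by that much, and returns True; else False.
- move_j(angles): joint-space move.
- command_gripper(opening, squeeze=None): finger opening in m; squeeze is the grip in N (None keeps the last); returns when the fingers have stopped.
- sleep(seconds).
- ik(position, orientation): joint angles nearest the present ones, or None.
- sense(): the state.
- grab_frame(name): name is "scene" or "top" or "wrist"; returns a dict with "image" (480x640x3 uint8, red, green, blue), "vertical_fov" (degrees; the focal length in pixels is half the picture's height over the tangent of half this angle, whatever the lens; pixels are square), "cx", "cy" (the principal point, pixels), "camera_from_world" (4x4, takes a point from world to camera coordinates); the wrist camera has in their place "T_tool_cam" (4x4, takes a point from camera to tool coordinates, whose origin is the TCP and whose axes are the flange's). Camera axes: x right, y down, z forward; pixel columns grow to the right and rows downward; lengths in m; the calibration is good to about 2 mm. A picture is of the moment at which its call begins: read the wrist's pose just before it. There is no depth.
A pose or a line that the arm cannot do raises IKError and nothing moves.
- job_done(): hands the job in; it is judged then, once.
The state is a dict: "time": time; "joints": joint angles; "qd": joint speeds; "joint_torque": joint torques, N m; "tool_pos": TCP position; "tcp_rot": TCP orientation; "ft_force": force on the tool from outside, world axes, zero at the start; "wrist_torque": the same for the moment, N m; "opening": finger opening in m; "gripper_force": force on a finger pad.
Only numpy, scipy, OpenCV 4.12 (cv2) and the standard library are available. Lean on these libraries where they do the work, as an engineer would, in place of code of your own. Each camera call takes 0.05 s, during which the arm holds its last target. There are 200 camera calls.

### The job

The test on the drive in the dock is finished: turn the supply's knob fully anticlockwise to its off stop before you pull the drive. Then lift the drive out of the dock, lower it (do not drop it) upright all the way into the empty middle slot of the transport case, which you have to open first, and shut the case lid again. Leave the knob at off and everything else on the desk and in the case where it is.

Things in the scene. Friction and masses are not known exactly. Their poses are not given: they have to be found in the camera images.
- station: Drive test station, fixed to the desk: an aluminium base plate 220 (x) x 262 (y) mm carrying a grey steel supply case (200 x 136 mm, its top 93 mm above the desk) on its +y half and a black drive dock (130 x 88 mm, its top 58 mm above the desk) on its -y half. Origin: centre of the plate, on the desk; its front faces its own -x. It may stand left or right of the transport case.
- knob (a joint): Angle of the supply's knob in rad: 0 is the off stop (fully anticlockwise seen from above), 5.06 the other stop (fully clockwise); it starts part way and grows clockwise. Light friction (about 0.06 N m) holds it wherever it is left. At 0 its pointer points to 7 o'clock, i.e. to the front and 35 degrees to the +y side of the station's -x direction.
- knob_grip (a point): Middle of the black bar knob on top of the supply case: upright bar 56 mm long, 16 mm wide and 34 mm high, with a pointed nose (reaching 36 mm from the axis) and a white line at its pointer end, standing on a thin round skirt of 60 mm diameter. This point is on the turning axis, half-way up the bar (the bar reaches 17 mm above and below it). x: along the bar to the pointer, z: up along the axis. It turns with the knob.
- drive_center (a point): Centre of the drive that stands in the dock: a bare 2.5-inch drive, 70 (x) x 15 (y) x 100 (z) mm, 0.14 to 0.28 kg, aluminium with a paper label; z points up. It stands 25 mm deep and loose in the dock's well, 75 mm of it showing above the dock, its 70 mm side along the station x. Held loosely near its top it can swing between the fingers.
- dock_floor (a point): Middle of the floor of the dock's well (74 x 19 mm, 25 mm deep), 33 mm above the desk; axes as the station.
- case: Black transport case for drives, fixed to the desk: base 150 (x) x 240 (y) mm, rim 85 mm above the desk, a 40 mm deep lid hinged along the rear (+x) side. Inside, a hard grey insert (its top 53 mm above the desk) has three slots in a row along y, 70 mm apart; the outer two hold drives whose tops are 107 mm above the desk, 22 mm above the rim. Origin: centre of the base, on the desk; the handle side is -x.
- free_slot (a point): Middle of the floor of the empty middle slot, 6.5 mm above the desk: 90 mm along x, 26 mm along y, 47 mm deep. Axes as the case. A drive goes in with its 70 mm side along x, either way round.
- lid (a joint): Opening angle of the case lid in rad: 0 shut, 1.9 leaning back fully open. It may start slightly ajar. A stiff hinge holds it at any angle (about 0.45 N m plus its weight; some 4 N at the handle).
- lid_handle (a point): Middle of the bar of the lid's carry handle: round bar 13 mm thick, straight for 84 mm parallel to the hinge, 39 mm clear of the front of the lid, with room for a finger behind it. Moves with the lid on a circle of 197 mm radius about the hinge line (at lid angle 0: 196 mm in front of and 18 mm above the hinge). It may turn between the fingers.
- lid_hinge (a point): Middle of the hinge line (along the case's y) at the rear of the case's rim, 85 mm above the desk. Axes as the case.
- stored_left: another 2.5-inch drive like the one in the dock (70 x 15 x 100 mm), standing in the case slot on the +y side; to be left there. Origin at its underside.
- stored_right: another 2.5-inch drive like the one in the dock (70 x 15 x 100 mm), standing in the case slot on the -y side; to be left there. Origin at its underside.
- screwdriver: Screwdriver 190 mm long lying along x between the station and the case; bystander.
- desk_drive: 2.5-inch drive lying flat on the desk near the robot (15 mm high); bystander.
- mouse: Black computer mouse, 105 x 60 x 34 mm, near the robot; bystander.
- flask: Dark steel flask, 68 mm diameter, 170 mm high, on the left side of the desk; bystander.
Not all that is in view belongs to the job. Leave any pink look-alike of the part that bears drive_center alone.

How it is judged (in metres and radians):
On the way, in this order (a step that is already met when the one before it is completed fails the run):
1. the knob is at its off stop (within 0.06 rad) (value of joint knob below 0.06 rad), for 0.2 s.
2. the drive stands fully down in the empty middle slot (x of drive_center in the frame of free_slot between -0.014 and 0.014 m and y of drive_center in the frame of free_slot between -0.016 and 0.016 m and z of drive_center in the frame of free_slot between 0.043 and 0.055 m and angle between drive_center's own z axis and vertical below 0.3 rad), for 0.2 s.
At the end, for the whole second after the job is handed in: Knob within 0.06 rad of its off stop; the drive upright (within 0.3 rad) on the floor of the middle slot (within 14 mm along and 16 mm across of the slot's middle, its centre 43 to 55 mm above the slot floor) and at rest; lid shut to within 0.05 rad (all of step 2 and value of joint knob below 0.06 rad and value of joint lid below 0.05 rad and linear speed of drive below 0.02 m/s); the robot touches nothing.
It fails at once if the drive is moved by more than 20 mm while the knob is more than 0.1 rad from off (value of joint knob above 0.1 rad and distance of drive_center from where it was at the start of the episode above 0.02 m).
It fails at once if the drive is dropped (faster than 0.5 m/s out of the fingers) (linear speed of drive above 0.5 m/s and contact force between drive and the fingers below 0.1 N).
It fails at once if a bystander or a stored drive is moved by more than 30 mm (distance of any of stored_left, stored_right, screwdriver, desk_drive, mouse, flask from where it was at the start of the episode above 0.03 m).
It also fails if it takes over 72 s, if anything falls off the work surface, if the arm or the gripper's body presses on something with over 40 N, if the wrist force passes 120 N, or if a joint passes its speed limit or range.

## Working session

There is one attempt and no reset: what is moved stays moved. The work goes in short steps, each a Python script; the robot and the scene stay as the last script left them, time stands still between calls to the robot, and variables do not carry over. Pictures are saved under pics/ and viewed, at most 10 in all, crops included, and the job is handed in when it is done.

```bash
mkdir -p pics; python3 - <<'E'
from workcell import *
import cv2,numpy as np
for n in("scene","top"):
    f=grab_frame(n); cv2.imwrite(f"pics/{n}0.png",f["image"][:,:,::-1])
    print(n,f["vertical_fov"],f["cx"],f["cy"],np.round(f["camera_from_world"],3).tolist())
f=grab_frame("wrist");print({k:(np.round(v,3).tolist()) for k,v in f.items() if k!="image"})
s=sense();print(s);
try: print(tcp_to_grasp)
except Exception as e: print(e)
E
```

```text
scene 49.074966343875005 320.48029920575675 249.1382313423113 [[-0.399, 0.917, -0.016, 0.113], [0.577, 0.237, -0.782, -0.213], [-0.713, -0.321, -0.623, 1.643], [0.0, 0.0, 0.0, 1.0]]
top 44.17191637099441 322.8805113055047 236.7845565012475 [[-0.009, -1.0, -0.003, 0.089], [-0.997, 0.009, -0.07, 0.472], [0.07, 0.002, -0.998, 1.703], [0.0, 0.0, 0.0, 1.0]]
{'vertical_fov': 60.428, 'cx': 320.109, 'cy': 243.388, 'T_tool_cam': [[-0.0, -0.959, -0.282, 0.08], [1.0, -0.0, -0.001, -0.0], [0.001, -0.282, 0.959, -0.17], [0.0, 0.0, 0.0, 1.0]]}
{'time': 0.15, 'joints': array([-8.26495403e+01,  2.83090162e+01,  7.71178393e+01,  2.50719380e-03,
        7.46249840e+01, -5.47252205e+00]), 'qd': array([-0.03658221, -0.18171281, -0.18709368,  0.08836535,  0.03427762,
       -0.03765146]), 'joint_torque': array([ 4.89103913e-04, -8.79200292e+01, -3.82049096e+01,  7.05879531e-02,
        5.01992356e-02, -5.93347613e-05]), 'tool_pos': array([ 0.13868808, -0.60914991,  0.21345687]), 'tcp_rot': array([[ 9.75062995e-01,  2.21928254e-01, -7.39085877e-05],
       [ 2.21928230e-01, -9.75062586e-01,  9.02732801e-04],
       [ 1.28276416e-04, -8.96623750e-04, -9.99999590e-01]]), 'ft_force': array([-0.61186616, -0.65124339,  0.5440344 ]), 'wrist_torque': array([ 0.08482008, -0.00357852,  0.02690112]), 'gripper_force': 0.0, 'opening': 0.09126708045100927}
0.0188
```

View pics/top0.png

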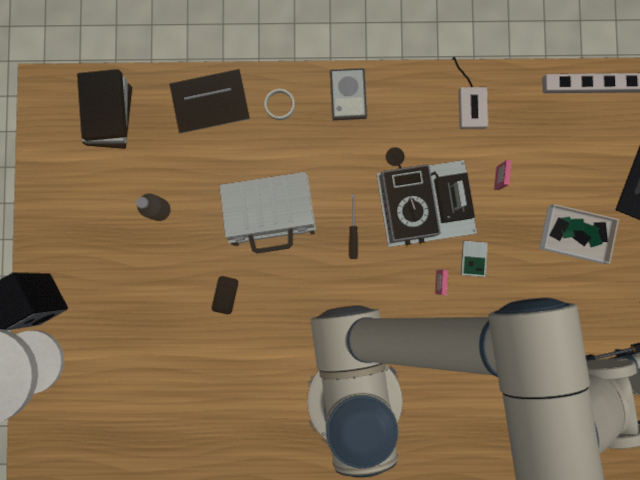

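View pics/scene0.png

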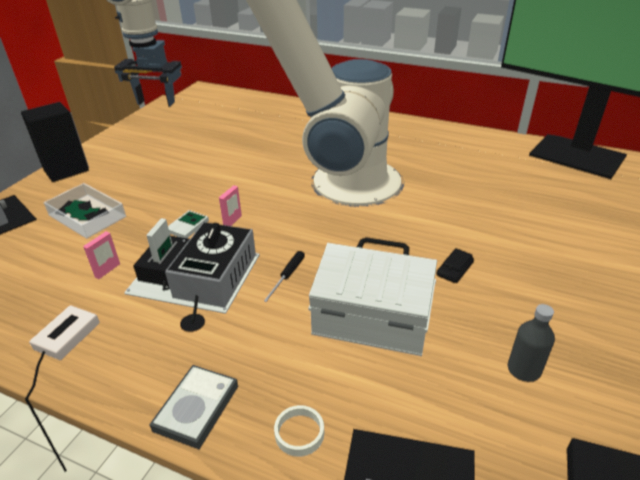

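The top image shows the station plate around (427,203), with the knob at (413,210) and the dock drive at about (457,193). The case is at (267,207) with its handle at (271,245). Could be mistaken for the drive:
- Pink look-alikes at (503,173) and (442,281).
- The flat drive on the desk at (474,258).
- The dock drive at (457,193), grey with a label and standing in the black dock. This is the one I choose, and I'll check it in a close view.

```bash
cat > h.py <<'E'
from workcell import *
import cv2,numpy as np
def R(yaw):
    c,s=np.cos(np.radians(yaw)),np.sin(np.radians(yaw)); return np.array([[c,s,0],[s,-c,0],[0,0,-1.]])
def cam(name):
    s=sense(); f=grab_frame(name); fl=240/np.tan(np.radians(f["vertical_fov"]/2))
    if name=="wrist":
        T=np.eye(4);T[:3,:3]=s["tcp_rot"];T[:3,3]=s["tool_pos"];W=T@f["T_tool_cam"]
    else: W=np.linalg.inv(f["camera_from_world"])
    return f["image"],(W,fl,f["cx"],f["cy"])
def px2w(c,u,v,z):
    W,fl,cx,cy=c; d=W[:3,:3]@np.array([(u-cx)/fl,(v-cy)/fl,1]); o=W[:3,3]; return o+d*(z-o[2])/d[2]
def w2px(c,p):
    W,fl,cx,cy=c; q=np.linalg.inv(W)@np.append(p,1); return q[:2]/q[2]*fl+[cx,cy]
def save(n,img): cv2.imwrite(f"pics/{n}.png",img[:,:,::-1])
E
python3 - <<'E'
from h import *
import pickle
_,c=cam("top")
for n,u,v,z in[("knob",413,210,.127),("drive",457,193,.1),("pl",380,172,.003),("pl",465,161,.003),("pl",475,236,.003),("pl",387,246,.003),("lid",220,185,.125),("lid",307,173,.125),("lid",315,231,.125),("lid",229,240,.125),("handle",271,247,.103)]: print(n,px2w(c,u,v,z).round(3))
k=px2w(c,425,203,.1); cs=px2w(c,267,212,.12)
d={}
for n,p in(("st",k),("case",cs)):
    move_pose([p[0]-.03,p[1],.36],R(0)); sleep(.3)
    im,cc=cam("wrist"); save(n+"1",im); d[n]=cc
pickle.dump(d,open("c.pkl","wb")); print(sense()["time"],sense()["joints"])
E
```

```text
knob [ 0.536 -0.163  0.127]
drive [ 0.585 -0.29   0.1  ]
pl [ 0.664 -0.086  0.003]
pl [ 0.694 -0.338  0.003]
pl [ 0.472 -0.361  0.003]
pl [ 0.445 -0.103  0.003]
lid [0.61  0.365 0.125]
lid [0.641 0.126 0.125]
lid [0.481 0.105 0.125]
lid [0.458 0.34  0.125]
handle [0.439 0.227 0.103]
4.6 [ 1.89417385e+01  1.64825535e+01  7.32693631e+01 -9.57496713e-04
  9.02515971e+01  1.08975325e+02]
```

View pics/st1.png

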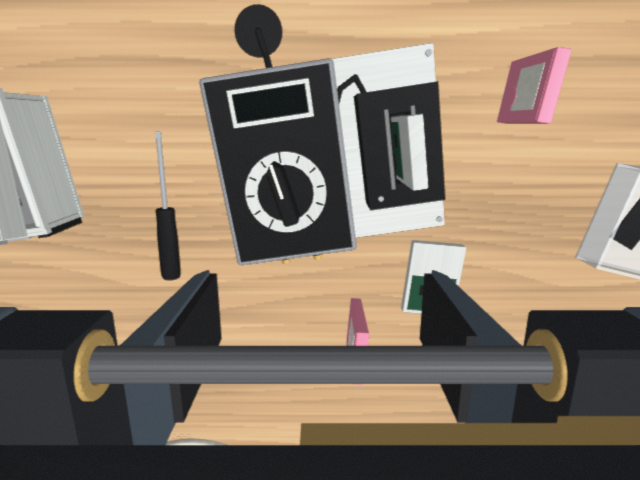

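View pics/case1.png

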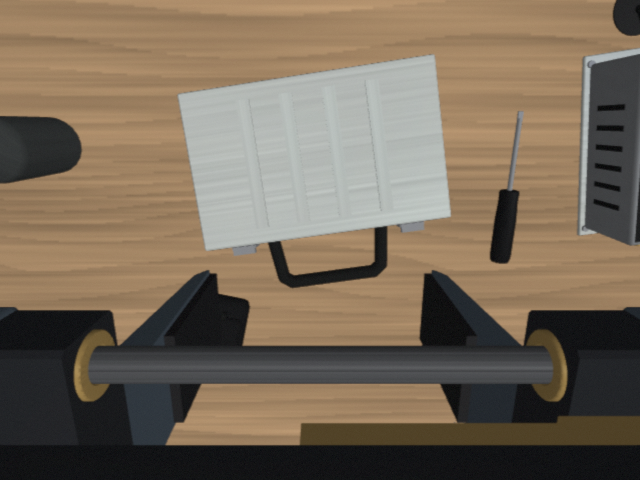

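The close view shows the docked drive, silver with a green PCB and its top edge at about (420,150), standing in the black dock. The two pink parts are separate, so the choice holds. The knob nose is at (273,163) and its tail at (295,224). In the case view the lid corners are at (179,95), (434,56), (450,217) and (205,249), and the handle bar runs from (290,282) to (380,270).

```bash
python3 - <<'E'
from h import *
import pickle
d=pickle.load(open("c.pkl","rb"))
S=d["st"]
P=lambda c,z,*q:np.array([px2w(c,u,v,z) for u,v in q])
def edges(p):
    print(p[:,:2].round(3).tolist(),"mid",p.mean(0)[:2].round(4),"len",[np.linalg.norm(p[i]-p[(i+1)%4]).round(3) for i in range(4)],"ang",[np.degrees(np.arctan2(*(p[(i+1)%4]-p[i])[[1,0]])).round(1) for i in range(4)])
edges(P(S,.093,(201,79),(332,59),(356,248),(238,265)))
k=P(S,.128,(273,163),(295,224)); v=k[0]-k[1]; print("knob",k[:,:2].round(3).tolist(),np.linalg.norm(v).round(3),np.degrees(np.arctan2(v[1],v[0])))
edges(P(S,.133,(411,113),(422,115),(428,188),(414,190)))
C=d["case"]; edges(P(C,.125,(179,95),(434,56),(450,217),(205,249)))
print(P(C,.103,(290,282),(380,270)).round(4).tolist())
_,S2=cam("scene")
im=cv2.imread("pics/scene0.png"); cr=cv2.resize(im[200:320,120:280],(800,600),interpolation=cv2.INTER_CUBIC); cv2.imwrite("pics/cr1.png",cr)
E
```

```text
[[0.649, -0.082], [0.667, -0.212], [0.474, -0.24], [0.454, -0.108]] mid [ 0.5613 -0.1602] len [np.float64(0.131), np.float64(0.195), np.float64(0.133), np.float64(0.197)] ang [np.float64(-82.0), np.float64(-171.7), np.float64(98.6), np.float64(7.5)]
knob [[0.571, -0.155], [0.51, -0.175]] 0.064 18.39932266610001
[[0.616, -0.283], [0.614, -0.294], [0.547, -0.304], [0.545, -0.291]] mid [ 0.5807 -0.293 ] len [np.float64(0.01), np.float64(0.068), np.float64(0.014), np.float64(0.071)] ang [np.float64(-99.8), np.float64(-171.2), np.float64(98.2), np.float64(5.8)]
[[0.61, 0.368], [0.642, 0.134], [0.494, 0.106], [0.46, 0.355]] mid [0.5514 0.2408] len [np.float64(0.236), np.float64(0.151), np.float64(0.251), np.float64(0.15)] ang [np.float64(-82.0), np.float64(-169.5), np.float64(97.7), np.float64(4.6)]
[[0.4149, 0.2705, 0.103], [0.429, 0.1711, 0.103]]
```

View pics/cr1.png

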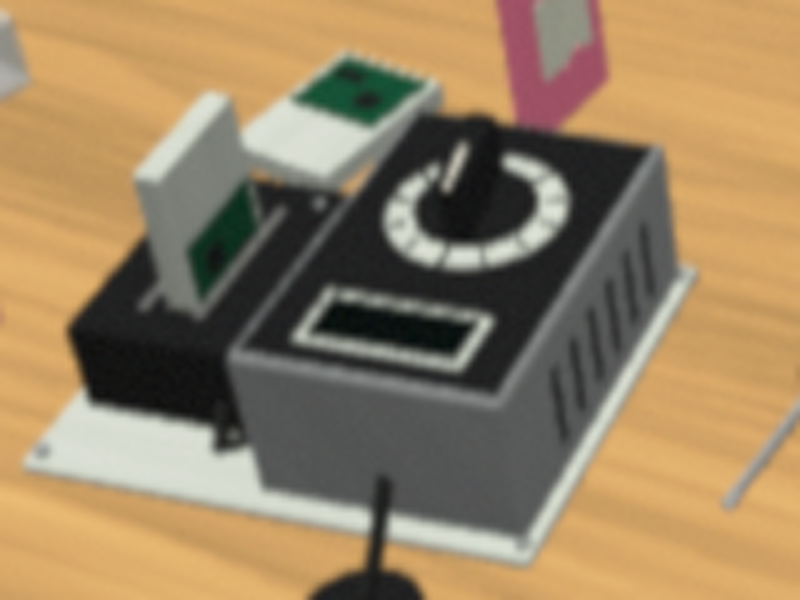

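The crop confirms the target: a silver drive standing alone in the black dock, with only a printed outline around the well. The knob's white line points to the station's rear. Next is the knob.

```bash
python3 - <<'E'
from h import *
K=np.array([.5367,-.1663]); 
command_gripper(.05,12)
move_pose([*K,.19],R(18.4))
print("guard",movel([*K,.104],velocity=.1,guard=12), sense()["tool_pos"].round(4))
command_gripper(.0,12); s=sense(); print(s["opening"],s["ft_force"].round(1),s["wrist_torque"].round(2))
j=s["joints"].copy(); t0=s["wrist_torque"]
for a in [30,60,90,115,125,129,132,135,138,141]:
    q=j.copy(); q[5]-=a; move_j(q); s=sense()
    print(a,s["joints"][5].round(1),s["ft_force"].round(1),(s["wrist_torque"]-t0).round(2),s["time"])
    if a>115 and abs(s["wrist_torque"]-t0)[2]>.5: break
E
```

```text
guard False [ 0.5371 -0.1664  0.1045]
0.016085291805400522 [-2.8 19.  11.9] [ 3.45  0.5  -0.07]
30 18.5 [-0.3  1.5  1.8] [-3.44 -0.66  0.1 ] 9.2833
60 -11.4 [2.3 0.9 0.1] [-3.43 -1.06  0.11] 9.8667
90 -41.4 [ 5.   1.7 -0.6] [-3.34 -1.63  0.13] 10.45
115 -66.5 [ 5.5  2.  -2.3] [-3.1  -1.8   0.15] 10.9583
125 -76.5 [ 6.1  3.2 -1.3] [-3.03 -1.89  0.13] 11.25
129 -80.5 [ 6.2  3.4 -1.7] [-3.01 -1.87  0.11] 11.5
132 -83.5 [ 6.6  3.5 -1.7] [-2.96 -1.89  0.11] 11.75
135 -86.5 [ 6.8  4.3 -0.6] [-2.97 -1.94  0.12] 12.0
138 -89.5 [ 6.7  3.4 -1.5] [-2.88 -1.85 -0.43] 12.25
141 -92.5 [ 7.1  2.6 -2. ] [-2.96 -1.88 -0.43] 12.5
```

```bash
python3 - <<'E'
from h import *
import pickle
d=pickle.load(open("c.pkl","rb"))
command_gripper(.045)
p=sense()["tool_pos"]; movel([p[0],p[1],.2],velocity=.2)
D=[.575,-.25]
move_pose([.51,-.27,.26],R(8)); sleep(.2); im,d["st2"]=cam("wrist"); save("st2",im)
move_pose([.40,.22,.26],R(8)); sleep(.2); im2,d["h2"]=cam("wrist"); save("h2",im2)
pickle.dump(d,open("c.pkl","wb")); save("two",np.hstack([im[:,120:520],im2[:,120:520]])); print(sense()["time"])
E
```

```text
18.2417
```

View pics/two.png

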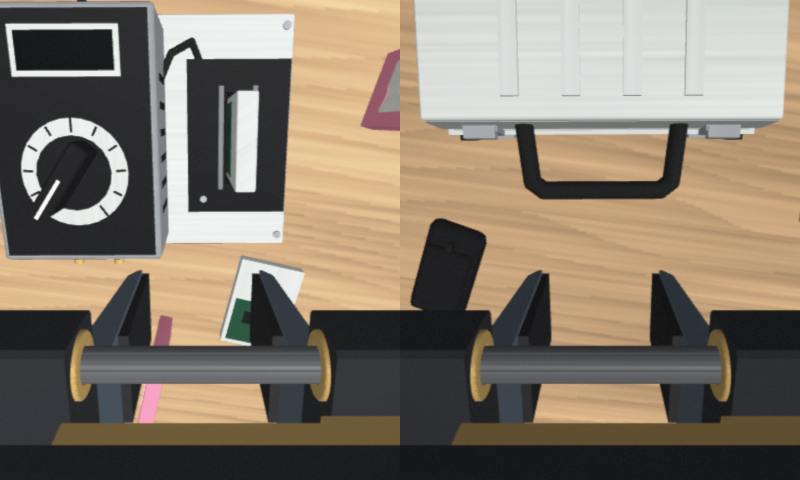

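The station half (left) shows the knob pointer at (40,215), which is 7 o'clock, and the drive's top face spanning (237–257, 90–192). The case half (right) shows the handle bar from (543,190) to (663,188) and the lid front edge at row ~121.

```bash
python3 - <<'E'
from h import *
import pickle
d=pickle.load(open("c.pkl","rb"))
P=lambda c,z,*q:np.array([px2w(c,u,v,z) for u,v in q])
p=P(d["st2"],.133,(357,91),(377,90),(376,192),(358,190)); print(p[:,:2].round(4).tolist(),p.mean(0).round(4))
def tri(obs):
    A=[];b=[]
    for c,u,v in obs:
        o=c[0][:3,3]; r=px2w(c,u,v,0)-o; r/=np.linalg.norm(r); M=np.eye(3)-np.outer(r,r); A.append(M); b.append(M@o)
    A=np.vstack(A);b=np.hstack(b); x=np.linalg.lstsq(A,b,rcond=None)[0]; return x.round(4),np.linalg.norm(A@x-b).round(4)
print("handle",tri([(d["case"],335,276),(d["h2"],323,190)]))
print("frontL",tri([(d["case"],205,249),(d["h2"],141,122)]),"frontR",tri([(d["case"],450,217),(d["h2"],503,120)]))
for z in(.10,.11,.12,.13):
    q=P(d["h2"],z,(263,190),(383,188)); print(z,q.mean(0).round(4),P(d["case"],z,(335,276)).round(4)[0],np.degrees(np.arctan2(*(q[0]-q[1])[:2])))
E
```

```text
[[0.613, -0.2801], [0.6155, -0.2934], [0.5471, -0.305], [0.5467, -0.2919]] [ 0.5806 -0.2926  0.133 ]
handle (array([0.4337, 0.2222, 0.1336]), np.float64(0.0007))
frontL (array([0.4632, 0.3526, 0.1354]), np.float64(0.0004)) frontR (array([0.4981, 0.1124, 0.1458]), np.float64(0.0009))
0.1 [0.4292 0.2219 0.1   ] [0.4209 0.2205 0.1   ] -8.890900632144362
0.11 [0.4307 0.2222 0.11  ] [0.4247 0.2208 0.11  ] -8.890900632144335
0.12 [0.4323 0.2224 0.12  ] [0.4285 0.2212 0.12  ] -8.890900632144373
0.13 [0.4338 0.2227 0.13  ] [0.4323 0.2216 0.13  ] -8.890900632144344
```

```bash
cat >> h.py <<'E'
YC=8.3; H=np.array([.6236,.2493]); u=np.array([np.cos(np.radians(YC)),np.sin(np.radians(YC))])
def arc(th):
    a=th+np.arctan2(.018,.196); r=.1968
    return np.array([*(H-u*r*np.cos(a)), .085+r*np.sin(a)-tcp_to_grasp])
E
python3 - <<'E'
from h import *
command_gripper(.032,25)
p=arc(.14); print(p)
move_pose([*p[:2],.2],R(YC+90))
print(movel(p,velocity=.12,guard=10),sense()["tool_pos"].round(4))
f0=sense()["ft_force"]
command_gripper(0,25); s=sense(); print(s["opening"],(s["ft_force"]-f0).round(1))
for th in np.linspace(.25,.6,3):
    movel(arc(th),velocity=.12); s=sense(); print(th.round(2),(s["ft_force"]-f0).round(1),s["opening"].round(4),s["time"])
    if np.linalg.norm(s["ft_force"]-f0)>40: break
E
```

```text
[0.43405987 0.22164909 0.11136865]
False [0.4344 0.2218 0.1119]
0.012193039014995336 [-5.7 -0.3  2.3]Traceback (most recent call last):
  File "<stdin>", line 9, in <module>
AttributeError: 'float' object has no attribute 'round'
```

```bash
python3 - <<'E'
from h import *
for th in [.4,.6,.8,1.0,1.2,1.4,1.6,1.78]:
    movel(arc(th),velocity=.15); s=sense(); print(th,(s["ft_force"]).round(1),round(s["opening"],4),round(s["time"],2))
    if np.linalg.norm(s["ft_force"])>45: break
E
```

```text
0.4 [-7.8 -0.4  4.3] 0.0123 22.14
0.6 [-11.4  -1.1  10.1] 0.0121 22.55
0.8 [-16.6  -3.1  22.7] 0.0121 22.96
1.0 [-8.  -3.6 20.5] 0.0124 23.37
1.2 [-1.3 -2.6 14.7] 0.0125 23.77
1.4 [ 1.7 -3.5 10.4] 0.0123 24.18
1.6 [ 3.2 -2.5  4.9] 0.0122 24.59
1.78 [ 4.2 -3.2  1.9] 0.0124 24.98
```

```bash
python3 - <<'E'
from h import *
import pickle
d=pickle.load(open("c.pkl","rb"))
command_gripper(.034)
p=sense()["tool_pos"]; movel([p[0],p[1],.33],velocity=.2)
C=H-.075*u-.075*u
move_pose([*C,.30],R(YC)); sleep(.2); im,d["c2"]=cam("wrist"); save("c2",im); pickle.dump(d,open("c.pkl","wb"))
print(sense()["time"])
E
```

```text
27.7833
```

View pics/c2.png

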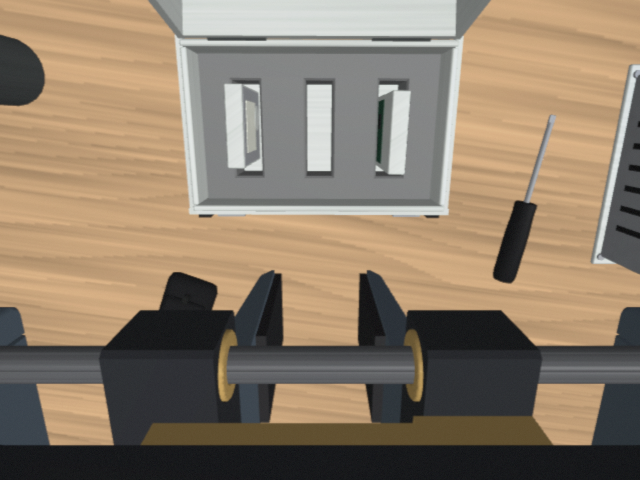

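The lid is open. The empty middle slot's opening spans (306–334, 79–177), with the stored drives to its left and right.

```bash
python3 - <<'E'
from h import *
import pickle
d=pickle.load(open("c.pkl","rb")); c=d["c2"]
P=lambda z,*q:np.array([px2w(c,a,b,z) for a,b in q])
for p in(P(.053,(306,79),(334,79),(333,177),(306,177)),P(.085,(176,38),(463,38),(448,215),(190,215))):
    print(p.mean(0).round(4),[np.linalg.norm(p[i]-p[(i+1)%4]).round(3) for i in range(4)],[np.degrees(np.arctan2(*(p[(i+1)%4]-p[i])[[1,0]])).round(1) for i in range(4)])
print(H-.075*u)
# grasp drive
D=np.array([.5806,-.2926]); YS=8.3
command_gripper(.05,40)
move_pose([*D,.26],R(YS))
print(movel([*D,.094],velocity=.15,guard=10),sense()["tool_pos"].round(4))
f0=sense()["ft_force"]
command_gripper(0,40); s=sense(); print(round(s["opening"],4),(s["ft_force"]-f0).round(1),s["gripper_force"])
movel([*D,.125],velocity=.08);s=sense();print((s["ft_force"]-f0).round(1),round(s["opening"],4),s["time"])
E
```

```text
[0.548  0.2393 0.053 ] [np.float64(0.026), np.float64(0.092), np.float64(0.027), np.float64(0.092)] [np.float64(-81.7), np.float64(-171.8), np.float64(98.3), np.float64(7.7)]
[0.5466 0.2396 0.085 ] [np.float64(0.244), np.float64(0.153), np.float64(0.246), np.float64(0.154)] [np.float64(-81.7), np.float64(-171.4), np.float64(98.3), np.float64(7.6)]
[0.54938557 0.23847328]
False [ 0.5811 -0.2929  0.0949]
0.0147 [-1.6 -1.   1.4] 40.000213980674744
[-0.7  0.5 -2.1] 0.0146 32.6
```

```bash
python3 - <<'E'
from h import *
p=sense()["tool_pos"]; movel([p[0],p[1],.25],velocity=.2)
C=np.array([.548,.2392])
move_pose([*C,.25],R(8.2)); s=sense(); print(s["tool_pos"].round(4),round(s["opening"],4),s["time"])
movel([*C,.13],velocity=.15)
g=movel([*C,.0675],velocity=.06,guard=8); s=sense(); print(g,s["tool_pos"].round(4),s["ft_force"].round(1),s["time"])
E
```

```text
[0.5485 0.2384 0.2499] 0.0149 35.3
True [0.5476 0.2391 0.0671] [-1.  -0.5  7.1] 37.2917
```

```bash
python3 - <<'E'
from h import *
command_gripper(.036)
p=sense()["tool_pos"]; movel([p[0],p[1],.2],velocity=.15); 
sleep(.1); im,c=cam("wrist"); save("c3",im)
movel([p[0]-.05,p[1],.33],velocity=.25)
a=arc(1.78); move_pose([*a[:2],.33],R(YC+90))
f0=sense()["ft_force"]
print(movel(a,velocity=.15,guard=10),sense()["tool_pos"].round(4),a)
command_gripper(0,25); s=sense(); print(round(s["opening"],4),(s["ft_force"]-f0).round(1),s["time"])
E
```

```text
False [0.6816 0.2578 0.2552] [0.68129496 0.25771678 0.25416459]
0.0125 [ 0.5 -0.1  5.4] 42.375
```

View pics/c3.png

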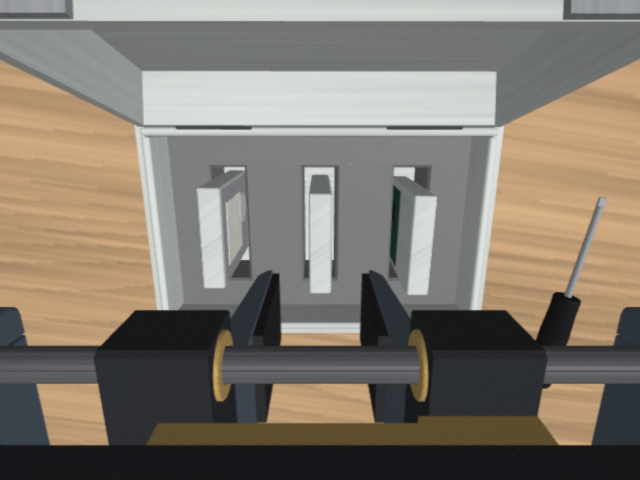

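The drive stands upright in the middle slot at (320,235), level with the two stored drives, and the lid handle is gripped. Next, close the lid.

```bash
python3 - <<'E'
from h import *
for th in [1.6,1.4,1.2,1.0,.8,.6,.4,.25,.12]:
    movel(arc(th),velocity=.15); s=sense(); print(th,(s["ft_force"]).round(1),round(s["opening"],4),round(s["time"],2))
    if np.linalg.norm(s["ft_force"])>60: break
else:
    g=movel(arc(-.03),velocity=.05,guard=25); s=sense(); print(g,s["tool_pos"].round(4),arc(0).round(4),s["ft_force"].round(1),s["time"])
E
```

```text
1.6 [0.6 1.7 9.6] 0.0123 42.76
1.4 [-3.6  0.6 14.2] 0.0126 43.17
1.2 [-5.5  2.4 13.1] 0.0122 43.58
1.0 [-7.6  2.5 11.4] 0.0121 43.98
0.8 [-9.9  2.6  8.6] 0.0122 44.39
0.6 [-8.6  4.6  4.8] 0.0122 44.8
0.4 [-8.4  5.   1. ] 0.012 45.21
0.25 [-8.8  5.4 -0.4] 0.0123 45.56
0.12 [-8.6  4.9 -1.2] 0.0123 45.88
True [0.4282 0.221  0.0786] [0.4297 0.221  0.0842] [-0.5 -0.   5.9] 46.4417
```

```bash
python3 - <<'E'
from h import *
import pickle
command_gripper(.034); p=sense()["tool_pos"]; movel([p[0],p[1],.2],velocity=.15)
movel([.40,.22,.26],ori=R(8),velocity=.15); sleep(.2); im,c=cam("wrist"); im2,t=cam("scene")
cr=cv2.resize(im2[215:365,295:455],(512,480),interpolation=cv2.INTER_CUBIC)
save("fin",np.hstack([im,cr])[:, 60:860]); pickle.dump(c,open("cf.pkl","wb"))
for z in(.10,.103,.11,.125): print(z,w2px(c,[*arc(0)[:2],z]))
print(sense()["time"])
E
```

```text
0.1 [324.68955049 188.18643156]
0.103 [324.72482811 188.76563618]
0.11 [324.80960063 190.15747139]
0.125 [325.00374974 193.34510317]
49.95
```

View pics/fin.png

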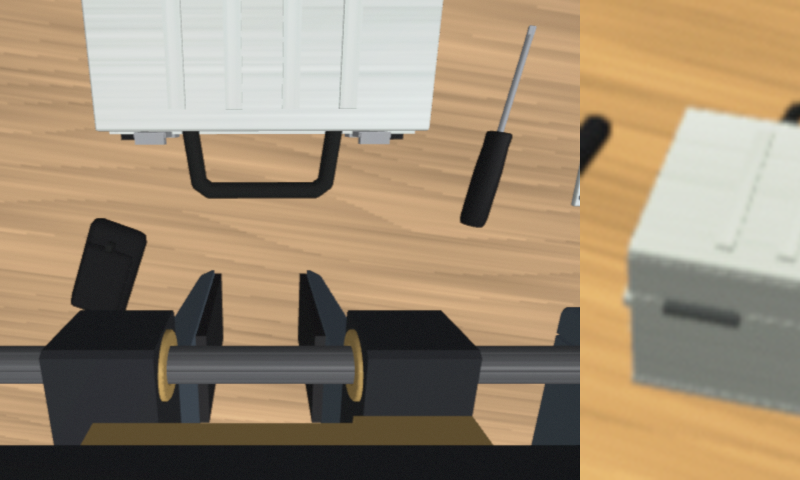

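The lid's front edge spans (95–430, row 130), against 362 px wide when ajar, so it looks shut. A gentle press on the lid top will confirm its height.

```bash
python3 - <<'E'
from h import *
q=H-.135*u+np.array([-u[1],u[0]])*.018
command_gripper(0); move_pose([*q,.17],R(8))
g=movel([*q,.115],velocity=.05,guard=15); s=sense(); print(g,s["tool_pos"].round(4),s["ft_force"].round(1))
movel([*q,.25],velocity=.2); sleep(.3); print(sense()["time"],sense()["ft_force"].round(1))
E
```

```text
True [0.4872 0.2475 0.1252] [-2.4 -1.2 12. ]
53.0917 [0.4 0.1 0.3]
```

Contact came at 0.125 m, so the lid is shut.

```bash
python3 -c "
from workcell import *
print(job_done())"
```

```text
the job is handed in; nothing more can be done
None
```

I handed the job in at about 53 s of the 72 s allowed: the knob is at its off stop, the drive stands upright in the middle slot, and the lid is shut. I checked the knob and drive in the camera images and the lid by touch; the hand-in call returned no verdict.

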